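# Close the last quarter-turn stud on the microscope's lamp supply

### The job

The bulb in the microscope's lamp supply has been changed, and one of the four black wing studs on its cover is still open: its head stands higher than the others and its wing lies crosswise to theirs. Press that stud's head down against its spring and turn it a quarter turn clockwise (seen from above) until its cam catches and holds the head down, then let go. Leave the small petri dish on the cover standing where it is.

Things in the scene. Friction and masses are not known exactly. Their poses are not given: they have to be found in the camera images.
- stud_grip (a point): Grip point of the open stud (head: metal flange 44 mm across, 6 thick; on it a black wing 40 long, 14 thick, 28 tall). On the turning axis, mid-wing, 8 mm below the wing's top, 20 above the flange's top face, 46 above the cover at the start; moves with it. x along the wing, y across it (pinch so), z up. Fingertips may rest on the flange. Cover 236 x 316 mm, 90 above the bench; studs 136+ apart.
- stud_press (a joint): How far the head is pressed down, m: 0 up (start, 10 mm higher than the three closed heads), 0.018 at the bottom stop. A spring pushes it up, 3 N at the top, 9.5 N at the bottom. The cam lets the head turn only while pressed 13 mm or more (16 mm is a good depth); caught, it rests at about 0.010.
- stud_turn (a joint): How far the head is turned clockwise seen from above, rad: 0 to 0.08 at the start (open), about 1.57 when closed, stop at 1.70. The notch takes the cam from about 1.40 on: if the head is then let rise, it comes up to 10 mm below its start height, stays there and cannot turn back below about 1.3. Turning takes under 0.1 N m; never force it round unpressed.
- dish_center (a point): Centre of the small pale petri dish, closed, 60 mm across and 15 mm high, standing loose near the middle of the cover; this point is 7.5 mm above its underside. z is up. Not to be disturbed.

How it is judged (in metres and radians):
At the end, for the whole second after the job is handed in: The stud is turned more than 1.25 rad clockwise and at rest, its cam has caught and holds the head 7.5 to 12.2 mm below its raised height with nothing pressing on it, and the small petri dish stands upright within 20 mm of where it was (value of joint stud_turn above 1.25 rad and value of joint stud_press between 0.0075 and 0.0122 m and velocity of joint stud_turn between -0.1 and 0.1 rad/s and distance of dish_center from where it was at the start of the episode below 0.02 m and angle between dish_center's own z axis and vertical below 0.2 rad); the robot touches nothing.
It fails at once if the stud is forced round while its head is not pressed in (value of joint stud_turn above 0.5 rad and value of joint stud_press below 0.006 m).
It fails at once if the small petri dish on the cover is pushed more than 20 mm or tipped (distance of dish_center from where it was at the start of the episode above 0.02 m or angle between dish_center's own z axis and vertical above 0.35 rad).
It also fails if it takes over 32 s, if anything falls off the work surface, if the arm or the gripper's body presses on something with over 40 N, if the wrist force passes 120 N, or if a joint passes its speed limit or range.

### The arm

A 6-joint arm with a two-finger parallel gripper is mounted at the origin on the work surface. World frame = base frame: x ahead of the robot, y to its left, z up, the work surface at z = 0. Lengths are in mm, angles in rad, forces in N, time in s.
With the tool pointing down it reaches from about 300 to 775 mm from the base axis. Payload 14.6 kg.
Tool frame: the origin (TCP) lies between the finger pads; the fingertips stand 8 mm ahead of it and the grasp point (between the pads) lies 11 mm behind it; z points along the fingers, y is the direction in which the jaws open and shut (so a half turn about z gives the same grasp; the last joint's range is limited). The gripper opens to 94 mm and grips with 3 to 60 N. Pads are 16 mm wide; open, the fingers measure 119 mm over their backs; the gripper's body (75 mm by 177 mm) begins 78 mm behind the grasp point.
Start: joints at [-0.067, 0.3, 1.521, -0, 1.321, -0.067], TCP at [549.99, -0.002, 213.446] pointing down, gripper open.
Joint ranges: [-3.03, 3.03], [-0.79, 2.21], [0.23, 2.52], [-1.04, 4.18], [0, 3.07], [-2.55, 2.55]. Speed limits (rad/s): [2.22, 2.22, 2.57, 3.14, 3.14, 3.14].

### API

Orientations are given as [roll, pitch, yaw] about the fixed x, y, z axes, in that order (R = Rz(yaw) Ry(pitch) Rx(roll)).
In Python, from cell import manip gives the robot as it stands. The module is installed in compiled form; this text tells all that it offers.
- The arm moves only by the tool send_rows, never from a script. Its argument "series" is a list that holds one entry, the list of rows, each a list of 5 numbers: the opening, from 0 (shut) to 1 (fully open), then the shift along the tool's x, y, z in mm, then the turn about the tool's z in degrees. In form: [[[gripper, dx, dy, dz, roll], ...]]. A call has 1 to 10 rows; each row is the pose to reach, as a shift and turn from the pose commanded when the call began, along the tool's axes at that moment; what a row does not reach only later rows make up. A row lasts 1/10 s, in which the tool goes at most 50 mm and 8.59 degrees, less where a joint would pass 70% of its speed; a pose out of reach is approached as far as the arm can. A call with a gripper value outside its range is refused whole. The fingers move at their own pace and stop on an object; "newtons" is the grip in N (left out, the last holds). Time passes only in rows, so rows that repeat a pose let the fingers close. It gives the time, the measured TCP pose, the force and the opening at its end, in the units of the state.
- manip.read_state(): the state, without advancing time (a new reading comes with each control period).
- manip.camera(name): name is "scene" or "side" or "wrist"; returns a dict with "img" (420x560x3 uint8, red, green, blue), "vfov" (degrees; the focal length in pixels is half the picture's height over the tangent of half this angle, whatever the lens; pixels are square), "cx", "cy" (the principal point, pixels), "pose" (4x4, takes a point from camera to world coordinates); the wrist camera has in their place "T_tool_cam" (4x4, takes a point from camera to tool coordinates, whose origin is the TCP and whose axes are the flange's). Camera axes: x right, y down, z forward; pixel columns grow to the right and rows downward; lengths in mm; the calibration is good to about 2 mm. The wrist camera is an equidistant fisheye: a pixel r from the principal point sees the ray r / f radians off the axis. A picture is of the moment at which its call begins: read the wrist's pose just before it. There is no depth.
- manip.sign_off(): hands the job in, once; it reports no verdict.
Trained networks look in a picture, given as the dict that the camera call returned (one of the last four; its "shot" number tells which), for a name from the list of things; names that differ only in an ending like _2 or _b are one class to them, and where a whole thing is asked for, a point or a joint stands for the part that bears it (a point fixed in the world has none). Each returns a list of dicts, best first, with "conf" (0 to 1); they miss things now and then, are a little off and sometimes report something else, mostly with a low value. They report only what shows in the picture. A call takes as long as a camera call.
- manip.find_in(target, picture): "rect" ([left, top, width, height] in pixels, round what is visible of it).
- manip.silhouettes(target, picture): "pixels" (420x560 bool, what is visible of it) and "rect" ([left, top, width, height] in pixels, round what is visible of it).
The state is a dict: "clock": time; "joints": joint angles; "qd": joint speeds; "effort": joint torques, N m; "eef_pos": TCP position; "eef_rot": TCP orientation; "wrist_force": force on the tool from outside, world axes, zero at the start; "moment": the same for the moment, N m; "finger_gap": finger opening in mm.
Only numpy, scipy, OpenCV 4.12 (cv2) and the standard library are available. Lean on these libraries where they do the work, as an engineer would, in place of code of your own. Each camera call takes 0.05 s, during which the arm holds its last target. There are 200 camera calls.

## Working session

There is one attempt and no reset: what is moved stays moved. The work goes in short steps, Python scripts to look and compute and a tool call to move; the robot and the scene stay as the last step left them, time stands still between calls to the robot, and variables do not carry over. Pictures are saved under pics/ and viewed, about 8 in all and at most 12, crops included, and the job is handed in when it is done.

Besides the shell and the picture viewer there is one more tool, called after "Call:" as name(argument=value, ...) on one line, values as JSON. send_rows: Moves the arm, as the interface text tells. Its arguments: {"type":"object","properties":{"series":{"type":"array"},"newtons":{"type":"number"}},"required":["series"]}

```bash
mkdir -p pics; cat > h.py <<'E'
import numpy as np, cv2
from cell import manip
from scipy.spatial.transform import Rotation as R
def ray(c,u,v,st=None):
    f=c["img"].shape[0]/2/np.tan(np.radians(c["vfov"]/2))
    x=np.array([u-c["cx"],v-c["cy"]],float)
    if "pose" in c: d=np.array([x[0]/f,x[1]/f,1]); T=np.array(c["pose"])
    else:
        r=np.hypot(*x);t=r/f
        d=np.array([*(np.sin(t)*x/max(r,1e-9)),np.cos(t)])
        B=np.eye(4);B[:3,:3]=R.from_euler("xyz",st["eef_rot"]).as_matrix();B[:3,3]=st["eef_pos"]
        T=B@np.array(c["T_tool_cam"])
    d=T[:3,:3]@d
    return T[:3,3],d/np.linalg.norm(d)
def atz(c,u,v,z,st=None):
    o,d=ray(c,u,v,st); return o+d*(z-o[2])/d[2]
def save(n,img): cv2.imwrite("pics/"+n+".png",cv2.cvtColor(img,cv2.COLOR_RGB2BGR))
E
python3 - <<'E'
from h import *
st=manip.read_state();print(st["eef_pos"],st["eef_rot"],st["clock"])
ims=[]
for n in ["scene","side","wrist"]:
    st=manip.read_state();c=manip.camera(n);ims.append(c["img"]);print(n,c["vfov"],c["cx"],c["cy"],np.round(c.get("pose",c.get("T_tool_cam")),2).tolist())
    for t,z in [("stud_grip",128),("dish_center",97)]:
        for r in manip.find_in(t,c)[:4]:
            l,tp,w,h=r["rect"];print(t,r["conf"],r["rect"],np.round(atz(c,l+w/2,tp+h/2,z,st)))
save("a",cv2.resize(np.vstack([np.hstack(ims[:2]),np.hstack([ims[2],ims[2]*0])]),(800,600)))
E
```

```text
[ 5.49768251e+02 -8.08123468e-04  2.12898953e+02] [-3.14052010e+00 -4.58982105e-05  1.57080204e+00] 0.0
scene 52.129664220073074 284.79811169468115 210.53848361797475 [[0.79, 0.36, -0.49, 905.21], [0.61, -0.46, 0.65, -386.65], [0.01, -0.81, -0.58, 523.47], [0.0, 0.0, 0.0, 1.0]]
stud_grip 0.61 [227.1, 230.9, 27.7, 37.4] [579. -60. 128.]
dish_center 0.58 [258.0, 206.1, 39.8, 29.3] [553.  58.  97.]
side 47.342646356427885 281.126635307202 213.81244599913623 [[0.71, -0.44, 0.54, 231.24], [-0.7, -0.46, 0.54, -319.39], [0.01, -0.77, -0.64, 583.08], [0.0, 0.0, 0.0, 1.0]]
stud_grip 0.84 [304.1, 256.7, 34.0, 41.6] [563. -61. 128.]
wrist 65.70646984690485 283.87659685772184 204.78551953772507 [[-0.0, -0.96, -0.28, 83.33], [1.0, -0.0, -0.0, -0.29], [0.0, -0.28, 0.96, -170.71], [0.0, 0.0, 0.0, 1.0]]
stud_grip 0.96 [283.0, 243.4, 53.3, 54.1] [572. -53. 128.]
dish_center 0.71 [248.9, 105.8, 69.6, 66.5] [549.  59.  97.]
dish_center 0.57 [282.9, 243.3, 52.6, 54.8] [575. -70.  97.]
```

View pics/a.png

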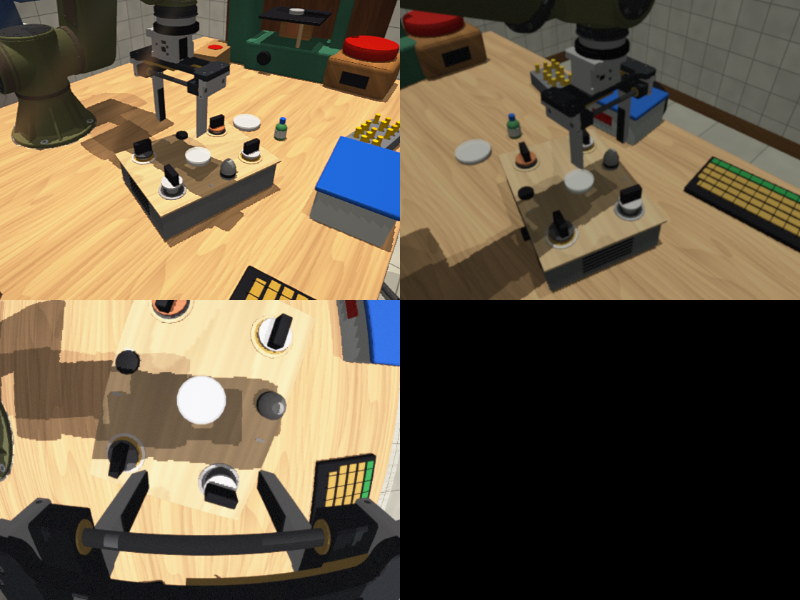

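Wrist image (the lower-left tile) shows four studs. The open one is at about (308,259) in the original pixels, with its wing roughly along world x. The others' wings run roughly along y, and the dish is at (282,140). I'll measure the wing's angle next.

```bash
python3 - <<'E'
from h import *
st=manip.read_state();c=manip.camera("wrist")
s=manip.silhouettes("stud_grip",c)[0];print(s["conf"],s["rect"])
g=cv2.cvtColor(c["img"],cv2.COLOR_RGB2GRAY)
l,t,w,h=map(int,s["rect"])
m=(s["pixels"]&(g<70)).astype(np.uint8)
m=cv2.morphologyEx(m,cv2.MORPH_OPEN,np.ones((3,3)))
ys,xs=np.nonzero(m)
b=cv2.boxPoints(cv2.minAreaRect(np.c_[xs,ys].astype(np.float32)))
print(b.tolist()); print([np.round(atz(c,*p,140,st),1).tolist() for p in b])
im=c["img"].copy();im[m>0,0]=255
cr=lambda i:cv2.resize(i[t-20:t+h+20,l-20:l+w+20],None,fx=4,fy=4,interpolation=cv2.INTER_NEAREST)
print("crop origin",l-20,t-20)
save("b",np.hstack([cr(c["img"]),cr(im)]))
E
```

```text
0.59 [284.6, 242.1, 49.7, 52.5]
[[282.47064208984375, 278.88238525390625], [289.797607421875, 254.80796813964844], [335.638427734375, 268.759521484375], [328.31146240234375, 292.83392333984375]]
[[548.4, -55.1, 140.0], [554.5, -32.1, 140.0], [593.7, -45.8, 140.0], [588.7, -69.9, 140.0]]
crop origin 264 222
```

View pics/b.png

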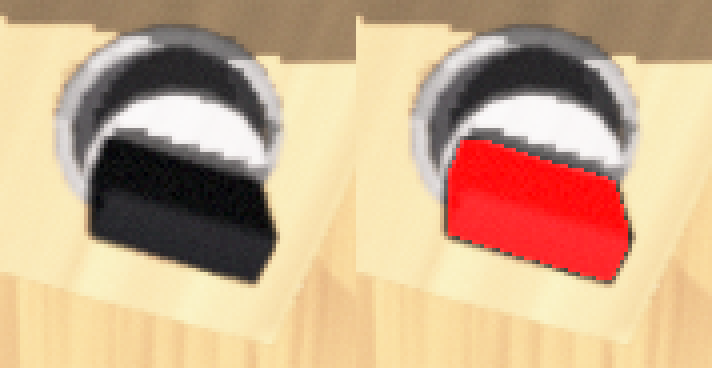

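The crop shows the wing's top face as the lower band, with corners at crop (90,238), (257,282), (275,240) and (97,192). The darker band above it is the wing's side.

```bash
python3 - <<'E'
from h import *
st=manip.read_state();c=manip.camera("wrist")
P=np.array([atz(c,264+u/4,222+v/4,144,st) for u,v in [(90,238),(257,282),(275,240),(97,192)]])
print(P.round(1),P.mean(0).round(1))
for a,b in [(0,1),(3,2)]: d=P[b]-P[a];print(np.hypot(*d[:2]),np.degrees(np.arctan2(d[1],d[0])))
f=[atz(c,264+u/4,222+v/4,92,st)[:2].round(1) for u,v in [(57,125),(280,125),(165,25)]];print("ring",f)
E
```

```text
[[551.8 -55.4 144. ]
 [588.  -67.  144. ]
 [591.3 -56.4 144. ]
 [553.3 -44.3 144. ]] [571.1 -55.8 144. ]
38.01871290005065 -17.78702179714873
39.93770452767816 -17.7465599097063
ring [array([544.1, -53.1]), array([599.6, -53.5]), array([570.2, -26.7])]
```

Call:
send_rows(series=[[[0.5, -10, 4, 5, -8], [0.5, -20, 8, 10, -16], [0.5, -30, 12, 15, -24], [0.5, -40, 16, 20, -32], [0.5, -50, 20, 30, -40], [0.5, -56, 21, 40, -48], [0.5, -56, 21, 45, -56], [0.5, -56, 21, 45, -64], [0.5, -56, 21, 45, -72], [0.5, -56, 21, 45, -72]]], newtons=25)

```text
clock: 1.6
eef_pos: [571.0, -56.0, 168.4]
eef_rot: [-3.142, -0.0, 2.83]
wrist_force: [0.1, 0.2, -0.1]
finger_gap: 46.9
```

```bash
python3 - <<'E'
from h import *
st=manip.read_state();c=manip.camera("wrist");print(st["eef_pos"],np.degrees(st["eef_rot"]),st["finger_gap"],st["clock"],st["joints"])
r=manip.find_in("stud_grip",c);print(r[:2])
B=R.from_euler("xyz",st["eef_rot"]).as_matrix()
# expected wing-top pixel positions
f=210/np.tan(np.radians(c["vfov"]/2));T=np.array(c["T_tool_cam"]);im=c["img"].copy()
a=np.radians(-17.8);e=np.array([np.cos(a),np.sin(a),0]);n=np.array([-e[1],e[0],0])
q=[]
for i,j in [(-20,-7),(20,-7),(20,7),(-20,7)]:
    p=np.array([571,-56,144])+e*i+n*j
    p=T[:3,:3].T@(B.T@(p-st["eef_pos"])-T[:3,3]);t=np.arctan2(np.hypot(*p[:2]),p[2]);q.append(p[:2]/np.hypot(*p[:2])*t*f+[c["cx"],c["cy"]])
q=np.array(q);print(q)
x0,y0=(q.mean(0)-[70,70]).astype(int);print(x0,y0)
cr=cv2.resize(im[y0:y0+140,x0:x0+140],None,fx=4,fy=4,interpolation=cv2.INTER_CUBIC)
cv2.polylines(cr,[((q-[x0,y0])*4).astype(np.int32)],True,(255,0,0),1)
save("c",cr)
E
```

```text
[570.99384913 -56.02946434 168.41179331] [-1.79999345e+02 -3.20574631e-03  1.62129025e+02] 46.92872838900918 1.6 [-1.61647461e-01  3.91442985e-01  1.50585478e+00 -3.08656389e-06
  1.24435192e+00 -1.42053544e+00]
[{'rect': [253.4, 197.9, 60.6, 74.1], 'conf': 0.71}, {'rect': [252.1, 198.9, 59.5, 71.3], 'conf': 0.6}]
[[272.53142893 213.38890754]
 [273.35614344 269.66593564]
 [294.10193773 269.63836341]
 [294.71458063 213.35640363]]
213 171
```

View pics/c.png

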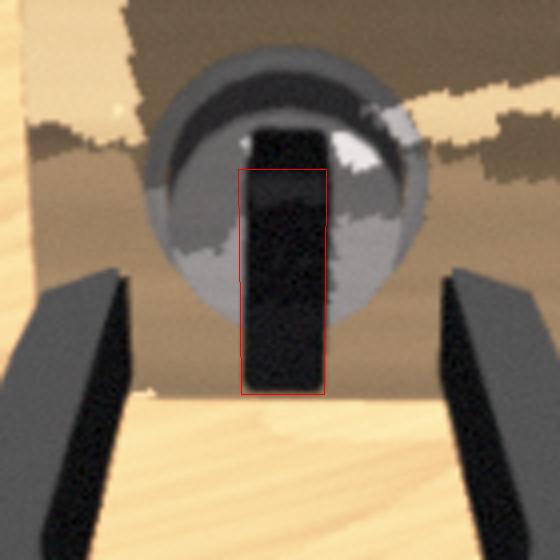

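The projected wing outline (red) matches the wing to about 1 mm. It is centred between the fingertips and aligned with the jaws, so I'll descend and grip.

Call:
send_rows(series=[[[0.5, 0, 0, 12, 0], [0.5, 0, 0, 24, 0], [0.5, 0, 0, 34, 0], [0.5, 0, 0, 40, 0], [0.5, 0, 0, 42, 0], [0.1, 0, 0, 42, 0], [0.1, 0, 0, 42, 0], [0.1, 0, 0, 42, 0], [0.1, 0, 0, 42, 0], [0.1, 0, 0, 42, 0]]], newtons=25)

```text
clock: 2.7
eef_pos: [571.1, -56.0, 126.7]
eef_rot: [3.141, 0.0, 2.827]
wrist_force: [0.4, -0.6, 0.8]
finger_gap: 13.6
```

Call:
send_rows(series=[[[0.1, 0, 0, 3, 0], [0.1, 0, 0, 6, 0], [0.1, 0, 0, 9, 0], [0.1, 0, 0, 12, 0], [0.1, 0, 0, 14, 0], [0.1, 0, 0, 16, 0], [0.1, 0, 0, 16, 0], [0.1, 0, 0, 16, 0]]])

```text
clock: 3.5
eef_pos: [571.2, -56.0, 110.8]
eef_rot: [3.141, 0.001, 2.827]
wrist_force: [-2.3, 0.6, 8.3]
finger_gap: 14.3
```

The 8.3 N reading puts the head at about 15 mm by the spring rate, past the 13 mm needed. Now I'll turn it clockwise.

Call:
send_rows(series=[[[0.1, 0, 0, 0.5, 4], [0.1, 0, 0, 0.5, 11], [0.1, 0, 0, 0.5, 18], [0.1, 0, 0, 0.5, 25], [0.1, 0, 0, 0.5, 32], [0.1, 0, 0, 0.5, 39], [0.1, 0, 0, 0.5, 45], [0.1, 0, 0, 0.5, 45]]])

```text
clock: 4.3
eef_pos: [571.5, -55.7, 110.5]
eef_rot: [3.14, 0.0, 2.038]
wrist_force: [0.3, 2.5, 8.3]
finger_gap: 13.8
```

```bash
python3 -c "
from h import *
s=manip.read_state();print(s['moment'],s['wrist_force'],np.degrees(s['eef_rot']),s['finger_gap'])"
```

```text
[ 0.73144252  0.01642393 -0.02329606] [0.34464307 2.49371268 8.34974855] [1.79907399e+02 1.89784977e-02 1.16788177e+02] 13.772921941180018
```

Turning freely, with very little torque about the axis. I'll continue to about 92°.

Call:
send_rows(series=[[[0.1, 0, 0, 0, 6], [0.1, 0, 0, 0, 13], [0.1, 0, 0, 0, 20], [0.1, 0, 0, 0, 27], [0.1, 0, 0, 0, 34], [0.1, 0, 0, 0, 40], [0.1, 0, 0, 0, 45], [0.1, 0, 0, 0, 45], [0.1, 0, 0, 0, 45]]])

```text
clock: 5.2
eef_pos: [571.9, -55.7, 110.7]
eef_rot: [3.139, -0.001, 1.257]
wrist_force: [1.7, 3.8, 7.7]
finger_gap: 13.8
```

```bash
python3 - <<'E'
from h import *
s=manip.read_state();print(s['moment'],s['wrist_force'],np.degrees(s['eef_rot']),s['finger_gap'])
c=manip.camera("wrist");save("d",c["img"])
E
```

```text
[ 0.72827152 -0.49967156  0.01075464] [1.72505827 3.75493237 7.69978071] [ 1.79853844e+02 -6.92001210e-02  7.19934519e+01] 13.786348780031304
```

View pics/d.png

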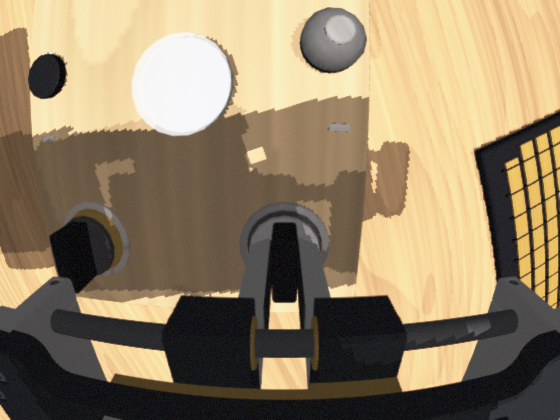

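The wing turned with the fingers by 90° and the dish is untouched at (182,84). Now I'll let the head rise into the notch while still holding it.

Call:
send_rows(series=[[[0.1, 0, 0, -1, 0], [0.1, 0, 0, -2, 0], [0.1, 0, 0, -3, 0], [0.1, 0, 0, -4, 0], [0.1, 0, 0, -5, 0], [0.1, 0, 0, -5, 0]]])

```text
clock: 5.85
eef_pos: [571.9, -55.7, 115.6]
eef_rot: [3.139, -0.001, 1.257]
wrist_force: [2.9, 3.4, 5.2]
finger_gap: 13.8
```

Call:
send_rows(series=[[[0.5, 0, 0, 0, 0], [0.5, 0, 0, 0, 0], [0.5, 0, 0, 0, 0], [0.5, 0, 0, 0, 0], [0.5, 0, 0, -10, 0], [0.5, 0, 0, -25, 0], [0.5, 0, 0, -45, 0], [0.5, 0, 0, -65, 0], [0.5, 0, 0, -85, 0], [0.5, 0, 0, -85, 0]]])

```text
clock: 6.85
eef_pos: [572.0, -56.2, 203.2]
eef_rot: [3.137, -0.001, 1.257]
wrist_force: [-0.4, 0.3, 0.5]
finger_gap: 47.1
```

```bash
python3 - <<'E'
from h import *
st=manip.read_state();print(st['wrist_force'],st['eef_pos'],st['finger_gap'],st['clock'])
B=R.from_euler("xyz",st["eef_rot"]).as_matrix()
c=manip.camera("wrist");w=c["img"].copy()
for r in manip.find_in("dish_center",c)[:1]+manip.find_in("stud_grip",c)[:1]:
    l,t,a,b=r["rect"];print(r,np.round(atz(c,l+a/2,t+b/2,97,st)))
f=210/np.tan(np.radians(c["vfov"]/2));T=np.array(c["T_tool_cam"])
a=np.radians(-107.8);e=np.array([np.cos(a),np.sin(a),0]);n=np.array([-e[1],e[0],0])
for z,col in [(134,(255,0,0)),(144,(0,255,0))]:
    q=[]
    for i,j in [(-20,-7),(20,-7),(20,7),(-20,7)]:
        p=np.array([571,-56,z])+e*i+n*j
        p=T[:3,:3].T@(B.T@(p-st["eef_pos"])-T[:3,3]);t=np.arctan2(np.hypot(*p[:2]),p[2]);q.append(p[:2]/np.hypot(*p[:2])*t*f+[c["cx"],c["cy"]])
    q=np.array(q)
    if z==134: x0,y0=(q.mean(0)-[70,70]).astype(int);cr=cv2.resize(w[y0:y0+140,x0:x0+140],(420,420))
    cv2.polylines(cr,[((q-[x0,y0])*3).astype(np.int32)],True,col,1)
s=manip.camera("side")["img"][140:280,170:370] if 0 else manip.camera("side")["img"][170:345,130:380]
save("e",np.hstack([cr,cv2.resize(s,(380,266)) if 0 else cv2.copyMakeBorder(cv2.resize(s,(380,266)),0,154,0,0,0)]))
E
```

```text
[-0.37306487  0.31471446  0.54279786] [571.98562031 -56.15914412 203.21032284] 47.06389380519125 6.85
{'rect': [180.7, 56.1, 69.6, 69.4], 'conf': 0.57} [549.  59.  97.]
{'rect': [256.9, 182.1, 51.0, 65.1], 'conf': 0.62} [568. -63.  97.]
```

View pics/e.png

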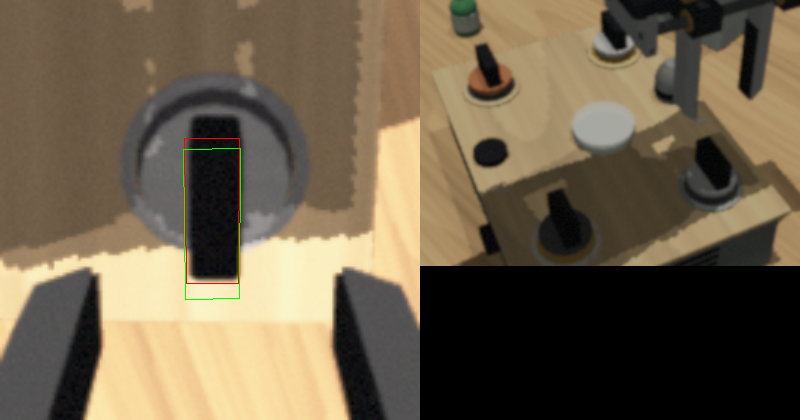

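The wing is now parallel to the others and close to the caught-height outline (red), and the dish is unmoved at (549,59). The height fit is a few mm loose, so I'll check it once with the fixed cameras.

```bash
python3 - <<'E'
from h import *
a=np.radians(-107.8);e=np.array([np.cos(a),np.sin(a),0]);n=np.array([-e[1],e[0],0]);o=[]
for nm in ["scene","side"]:
    c=manip.camera(nm);f=210/np.tan(np.radians(c["vfov"]/2));T=np.array(c["pose"]);cr=None
    for z,col in [(134,(255,0,0)),(144,(0,255,0))]:
        q=[]
        for i,j in [(-20,-7),(20,-7),(20,7),(-20,7)]:
            p=T[:3,:3].T@(np.array([571,-56.,z])+e*i+n*j-T[:3,3]);q.append(p[:2]/p[2]*f+[c["cx"],c["cy"]])
        q=np.array(q)
        if cr is None: x0,y0=(q.mean(0)-[40,40]).astype(int);cr=cv2.resize(c["img"][y0:y0+80,x0:x0+80],(400,400),interpolation=cv2.INTER_CUBIC)
        cv2.polylines(cr,[((q-[x0,y0])*5).astype(np.int32)],True,col,1)
    o.append(cr)
save("f",np.hstack(o))
E
```

```text
(no output)
```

View pics/f.png

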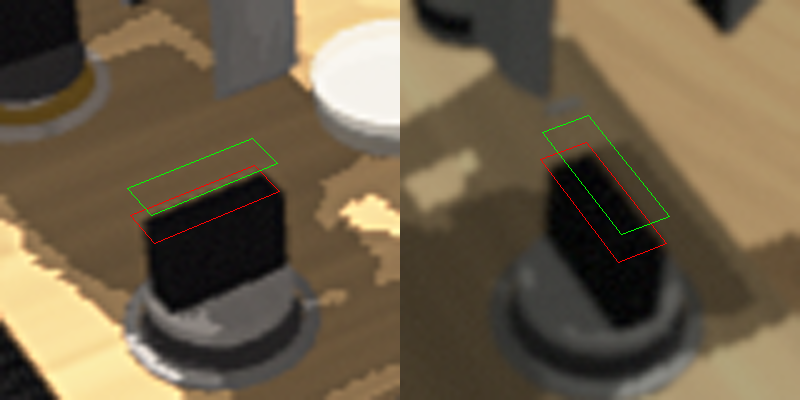

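Both fixed cameras put the wing top at the caught height (red) or 1–2 mm below it, within calibration error, and nowhere near the raised outline (green). I'm handing the job in.

```bash
python3 -c "
from h import *
print(manip.sign_off())"
```

```text
the job is handed in; nothing more can be done
None
```

The open stud is closed and the job is handed in; sign-off reports no verdict. I gripped the wing, pressed the head down about 16 mm and turned it 90° clockwise. Then I let it rise into the notch under control, opened the fingers and backed the gripper clear.

**Last checks:**
- **Wing:** it lies parallel to the other three.
- **Head height:** all three cameras show the wing top at the caught height, about 10 mm below its start. It read 1–3 mm lower than the predicted outline, most in the wrist view. I put that down to calibration and position error, since nothing is pressing on the head.
- **Dish:** unmoved, found at (549, 59) mm before and after.
- **Arm:** the wrist force was back near zero after release, at 6.85 s on the clock.

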